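# Set the bench cream mixer going on second speed

### The arm

A 6-joint arm with a two-finger parallel gripper is mounted at the origin on a cart in front of the work surface, level with it; the furniture and walls round the work are solid. World frame = base frame: x ahead of the robot, y to its left, z up, the work surface at z = 0. Lengths are in mm, angles in rad, forces in N, time in s.
With the tool pointing down it reaches from about 275 to 750 mm from the base axis. Payload 10.2 kg.
Tool frame: the origin (TCP) lies at the very end of the fingers, on their centre line; the grasp point (between the pads) lies 19 mm behind it; z points along the fingers, y is the direction in which the jaws open and shut (so a half turn about z gives the same grasp; the last joint's range is limited). The gripper opens to 88 mm and grips with 3 to 60 N. Pads are 18 mm wide; open, the fingers measure 123 mm over their backs; the gripper's body (75 mm by 187 mm) begins 45 mm behind the grasp point.
Start: joints at [-1.452, 0.313, 1.498, -0, 1.331, -0.223], TCP at [175.959, -494.641, 238.72] pointing down, gripper open.
Joint ranges: [-2.94, 2.94], [-0.97, 2.17], [0.19, 2.56], [-1.23, 4.37], [0.02, 3.11], [-2.88, 2.88]. Speed limits (rad/s): [2.39, 2.39, 3.01, 3.14, 3.14, 3.14].

### API

Orientations are given as a 3x3 rotation matrix whose columns are the frame's x, y, z axes.
In Python, from station import r gives the robot as it stands.
- The arm moves only by the tool send_rows, never from a script. Its argument "targets" is a list of rows, each an object with "xyz": the shift along the tool's x, y, z in mm, a list of three; "delta_rot": the turn, a rotation vector about the tool's x, y, z in rad, a list of three; "jaw": the finger opening in mm, from 0 to 88.1. In form: [{"xyz": [tx, ty, tz], "delta_rot": [rx, ry, rz], "jaw": jaw}, ...]. A call has 1 to 20 rows; each row shifts and turns the commanded pose from where the row before left it, along the tool's axes as they then stand; what a row does not reach is not made up. A row lasts 1/8 s, in which the tool goes at most 62.5 mm and 10.7 degrees, less where a joint would pass 70% of its speed; a pose out of reach is approached as far as the arm can. A call is refused whole if a number of a shift passes 62.5 or a number of a turn 0.188, either way. A call with a gripper value outside its range is refused whole. The fingers move at their own pace and stop on an object; "newtons" is the grip in N (left out, the last holds). Time passes only in rows, so rows that do not move let the fingers close. It gives the time, the measured TCP pose, the force and the opening at its end, in the units of the state.
- r.get_obs(): the state, without advancing time (a new reading comes with each control period).
- r.camera(name): name is "scene" or "top" or "wrist"; returns a dict with "frame" (420x560x3 uint8, red, green, blue), "fx", "fy", "cx", "cy" (pixels), "k1" (the pictures are not rectified: a ray, as slopes to the right and down, at radius r is drawn at 1 + k1 r^2 times it, then the intrinsics apply), "R" (3x3) and "t" (3): a world point X has camera coordinates R X + t. Camera axes: x right, y down, z forward; pixel columns grow to the right and rows downward; lengths in mm; the calibration is good to about 2 mm. A picture is of the moment at which its call begins. There is no depth.
- r.close_job(): hands the job in, once; it reports no verdict.
The state is a dict: "time_s": time; "joint_pos": joint angles; "qvel": joint speeds; "tau": joint torques, N m; "ee_pos": TCP position; "ee_rot": TCP orientation; "force": force on the tool from outside, world axes, zero at the start; "wrist_torque": the same for the moment, N m; "grip_width": finger opening in mm.
Only numpy, scipy, OpenCV 4.12 (cv2) and the standard library are available. Lean on these libraries where they do the work, as an engineer would, in place of code of your own. Each camera call takes 0.05 s, during which the arm holds its last target.

### The job

Set the cream mixer going on second speed: swing its lid fully shut over the bowl and guide the gear lever from the off slot through the zigzag gate into the slot marked with two dots, letting it drop back fully home there; do not let it get into the three-dot slot. Only when the lid is shut and the lever is home, press the start button right down and let go, leaving the milk jug and the cocoa shaker where they stand.

Things in the scene. Friction and masses are not known exactly. Their poses are not given: they have to be found in the camera images.
- mixer: Fixed bench cream mixer: white base 310 deep (x), 210 wide (y), deck 91 mm high; steel bowl at the back (rim 152 across, 173 mm high), gear gate and start button on the near deck. Origin: centre of its underside, on the counter; x points away from the worker, y left, z up. In this frame (mm): lever pivot (-85, 0, 15), lid's upright hinge axis (130, 80), bowl axis (65, 0).
- gate_plate (a point): Middle of the top of the steel gate plate, 104 x 60 mm, 95.5 mm high, straight above the lever pivot. Its zigzag slot is 13 mm wide, the lever shank 9 mm: a left and a right lane, 11 mm either side of the middle, joined by crossings 15 mm before, 10 mm past and 35 mm past this point (towards the worker = before). Lanes are seen by the worker's left and right.
- home_off (a point): Where the knob's centre is with the lever at rest in the off slot (marked with a bar, left lane). This slot runs from here forward to the first crossing, which leads right into the one-dot slot. The lever starts here.
- home_one (a point): Where the knob's centre is at rest in the one-dot slot (right lane, its pocket ends 7 mm nearer the worker than the first crossing). The slot runs forward to the second crossing, where it ends in a stop; the crossing leads left into the two-dot slot.
- home_two (a point): Where the knob's centre is at rest (home) in the two-dot slot: left lane, in the pocket that ends 7 mm nearer the worker than the second crossing. Once across, the spring draws the lever back into it. The slot also runs forward to the third crossing, which leads right to the three-dot slot (home 26 mm past the plate's middle), not wanted.
- lever_knob (a point): Centre of the lever's black knob, an upright barrel 32 mm across and 44 mm high, 125 mm up the lever from its pivot (about 130 to 140 mm above the counter). A spring pulls the knob towards the worker with 2.5 to 4 N; sideways it stays where it is left (under 1 N to move).
- lever_travel (a joint): Lever's fore-and-aft angle, rad, grows as the knob moves away from the worker (mixer x), 0 upright. Rest in the slots: off -0.44, one dot -0.30, two dots 0.00, three dots 0.32; the crossings' middles are at -0.19, 0.13 and 0.42 (the stop is 0.025 beyond).
- lever_cross (a joint): Lever's sideways angle, rad, grows to the right (mixer -y): left lane -0.14, right lane +0.14, each with about 0.025 of play.
- lid_knob (a point): Centre of the black knob that stands on the lid: 24 mm across, from 187 to 232 mm above the counter (this point 217 mm), 163 mm from the lid's hinge axis. With the lid shut it is at (27, -47) mm in the mixer's frame.
- lid (a joint): Angle of the clear round lid (163 mm across, 178 to 183 mm above the counter, aluminium rim and arm) about its upright post at the back left of the mixer, rad: 0 shut over the bowl against the grey stop, grows clockwise seen from above as it swings aside to the left, to 1.75. It turns lightly (under 1 N at the knob) and stays where it is left.
- start_top (a point): Centre of the start button's top face: round black button 42 mm across in a steel collar on a grey pedestal, its top 134 mm above the counter. Pressed straight down, 6 mm of travel, 5 N at the bottom, springs back.
- start (a joint): Start button's travel, m: 0 released, 0.006 fully down.
- milk_jug_mid (a point): Bystander: steel milk jug with handle, 78 x 113 x 92 mm, on the counter to the left of the mixer towards the back; this point is 46 mm above the counter, in its middle.
- cocoa_shaker_mid (a point): Bystander: steel cocoa shaker, 50 mm across, 92 mm high, close to the mixer's right flank; this point is 46 mm above the counter, in its middle.

How it is judged:
By the outcome, as a careful person would: the job done as asked, in the order asked, and still so for the second after the job is handed in, with the robot touching nothing.
It also fails if it takes over 54 s, if anything falls off the work surface, if the arm or the gripper's body presses on something with over 40 N, if the wrist force passes 120 N, or if a joint passes its speed limit or range.

## Working session

There is one attempt and no reset: what is moved stays moved. The work goes in short steps, Python scripts to look and compute and a tool call to move; the robot and the scene stay as the last step left them, time stands still between calls to the robot, and variables do not carry over. Pictures are saved under pics/ and viewed, and the job is handed in when it is done.

Besides the shell and the picture viewer there is one more tool, called after "Request:" by a JSON object that holds its "name" and its "arguments". send_rows: Moves the arm, as the interface text tells. Its arguments: {"type":"object","properties":{"targets":{"type":"array","items":{"type":"object","properties":{"xyz":{"type":"array","items":{"type":"number"}},"delta_rot":{"type":"array","items":{"type":"number"}},"jaw":{"type":"number"}}}},"newtons":{"type":"number"}},"required":["targets"]}

```bash
ls; mkdir -p pics
python3 - <<'E'
from station import r
import cv2,json
o=r.get_obs(); print(o['time_s'],o['ee_pos'],o['ee_rot'],o['grip_width'])
import pickle
for n in ['scene','top']:
    c=r.camera(n); cv2.imwrite(f'pics/{n}0.png',c['frame'][:,:,::-1]); pickle.dump(c,open(f'{n}0.pkl','wb'))
    print(n,c['fx'],c['cx'],c['cy'],c['k1'],c['R'],c['t'])
E
```

```text
pics
0.0 [ 175.92776861 -494.39246122  238.14534931] [[ 9.42152519e-01  3.35184426e-01 -1.79102894e-04]
 [ 3.35184367e-01 -9.42151660e-01  1.29976413e-03]
 [ 2.66918606e-04 -1.28460854e-03 -9.99999139e-01]] 88.18397047666713
scene 478.0435792780055 284.7122566631974 209.58283586024288 -0.12333528826655837 [[-0.88790359 -0.45998154 -0.00664881]
 [-0.35251007  0.68959519 -0.63260978]
 [ 0.29557381 -0.55935272 -0.77444216]] [512.36916016 313.96027386 936.12160942]
top 518.8029446156002 279.5954829591588 211.67917157656038 -0.003889649789863399 [[-0.00347706 -0.99949093 -0.0317141 ]
 [-0.98731595  0.00846529 -0.15854195]
 [ 0.15872971  0.03076057 -0.98684278]] [ -22.96671127  575.43321082 1055.27338888]
```

View pics/scene0.png

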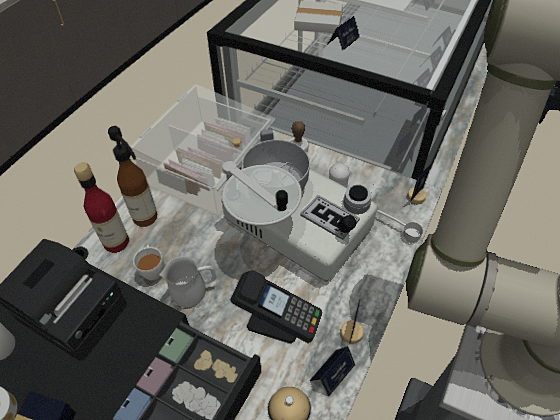

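View pics/top0.png

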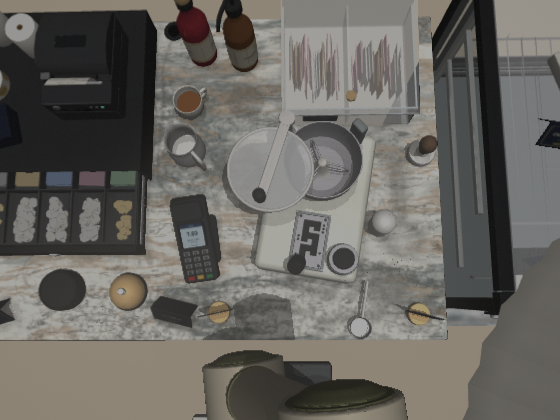

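The top view shows the mixer around (315,210), lid to the left at (270,170) with its knob near (259,195), the lever knob at (296,265) and the button at (342,258). I'll zoom in for precise pixels.

Run:
```python
import cv2
a=cv2.imread('pics/top0.png')[100:300,210:410]; cv2.imwrite('pics/topz.png',cv2.resize(a,(600,600)[:2],interpolation=cv2.INTER_CUBIC))
a=cv2.imread('pics/scene0.png')[120:290,205:435]; cv2.imwrite('pics/scenez.png',cv2.resize(a,None,fx=3.4,fy=3.4,interpolation=cv2.INTER_CUBIC))
```

```text
(no output)
```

View pics/topz.png

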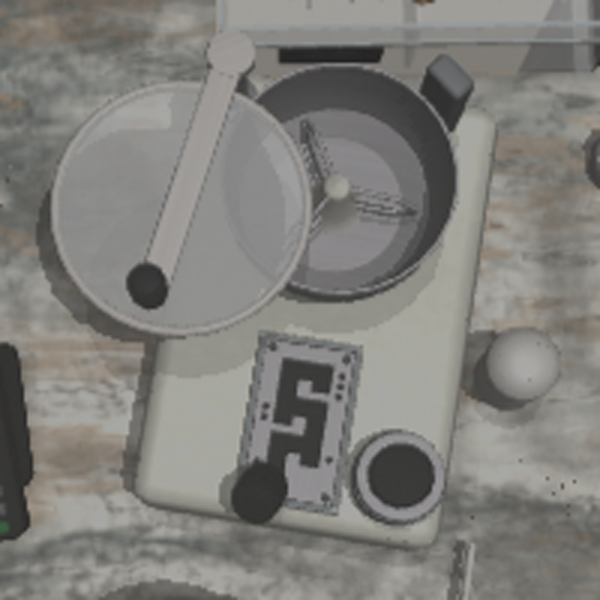

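View pics/scenez.png

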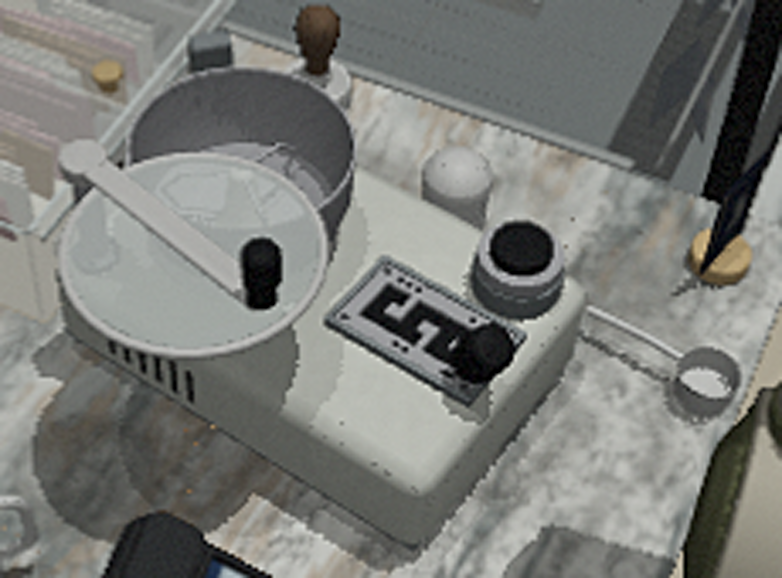

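```bash
cat > h.py <<'E'
import numpy as np,cv2,pickle
def proj(c,X):
    X=np.atleast_2d(X); P=X@np.array(c['R']).T+np.array(c['t']); s=P[:,:2]/P[:,2:]
    s=s*(1+c['k1']*(s**2).sum(1,keepdims=True))
    return s*[c['fx'],c['fy']]+[c['cx'],c['cy']]
def ray(c,p):
    d=(np.array(p,float)-[c['cx'],c['cy']])/[c['fx'],c['fy']]; s=d.copy()
    for _ in range(20): s=d/(1+c['k1']*(s@s))
    R=np.array(c['R']); return -R.T@np.array(c['t']), R.T@np.array([s[0],s[1],1])
def atz(c,p,z):
    o,d=ray(c,p); return o+d*(z-o[2])/d[2]
def tri(obs):
    A=np.zeros((3,3));b=np.zeros(3);L=[]
    for c,p in obs:
        o,d=ray(c,p); d=d/np.linalg.norm(d); M=np.eye(3)-np.outer(d,d); A+=M;b+=M@o
    X=np.linalg.solve(A,b); return X,[np.linalg.norm(proj(c,X)[0]-p) for c,p in obs]
def mix(p,M):
    x,y,a=p; c,s=np.cos(a),np.sin(a); M=np.atleast_2d(M)
    return np.c_[x+c*M[:,0]-s*M[:,1], y+s*M[:,0]+c*M[:,1], M[:,2]]
E
cat > fit.py <<'E'
from h import *
from scipy.optimize import least_squares
T=pickle.load(open('top0.pkl','rb'));S=pickle.load(open('scene0.pkl','rb'))
t=lambda u,v:np.array([210+(u+.5)/3-.5,100+(v+.5)/3-.5]); s=lambda u,v:np.array([205+(u+.5)/3.4-.5,120+(v+.5)/3.4-.5])
obs=[(T,t(262,331),(-33,30,95.5)),(T,t(362,346),(-33,-30,95.5)),(T,t(338,515),(-137,-30,95.5)),
(S,s(325,320),(-33,30,95.5)),(S,s(382,257),(-33,-30,95.5)),(S,s(525,335),(-137,-30,95.5)),(S,s(473,402),(-137,30,95.5)),
(T,t(231,54),(130,80,190)),(S,s(82,155),(130,80,190)),]
f=lambda p:np.concatenate([proj(c,mix(p,M))[0]-q for c,q,M in obs])
r=least_squares(f,[500,-80,0],loss='soft_l1'); print(r.x); print(f(r.x).reshape(-1,2).round(1).tolist())
print('button z134',atz(T,t(401,475),134),atz(S,s(521,248),134),tri([(T,t(401,475)),(S,s(521,248))]))
print('lidknob top',atz(T,t(147,285),232),atz(S,s(262,244),232))
print('lever top',tri([(T,t(259,490)),(S,s(493,342))]),atz(T,t(259,490),150))
p=r.x
for n,M in dict(pivot=(-85,0,95.5),hinge=(130,80,190),bowl=(65,0,173),lidshut=(27,-47,217)).items(): print(n,mix(p,M)[0].round(1),proj(T,mix(p,M))[0].round(1))
# lever knob off
def knob(tr,cr,L=125): # order approx
    return (-85+L*np.sin(tr)*np.cos(cr),-L*np.sin(cr),15+L*np.cos(tr)*np.cos(cr))
for n,a in dict(off=(-.44,-.14),c1l=(-.19,-.14),c1r=(-.19,.14),one=(-.3,.14),c2r=(.13,.14),c2l=(.13,-.14),two=(0,-.14)).items(): print(n,np.round(knob(*a),1),mix(p,knob(*a))[0].round(1))
E
python3 fit.py
```

```text
[ 5.92956015e+02 -1.02689437e+02 -1.57367313e-01]
[[2.3, 2.6], [-1.5, 1.9], [-0.8, -3.1], [2.9, -0.8], [1.2, 1.3], [-2.0, -0.7], [-1.1, -2.8], [-0.5, -0.8], [0.3, 0.3]]
button z134 [ 470.20534734 -150.9383084   134.        ] [ 469.88685328 -146.62081061  134.        ] (array([ 470.85298612, -151.37757614,  128.57760244]), [np.float64(0.14326700913738608), np.float64(0.12375834791075582)])
lidknob top [576.09899959   4.7044844  232.        ] [580.26964055   3.10699605 232.        ]
lever top (array([457.90275444, -60.84915148, 140.78168381]), [np.float64(1.5275233064525047), np.float64(1.3905870850083395)]) [460.18585127 -60.29404552 150.        ]
pivot [509.  -89.4  95.5] [310.3 240.1]
hinge [733.9 -44.1 190. ] [286.2 116.9]
bowl [ 657.2 -112.9  173. ] [322.8 158.1]
lidshut [ 612.3 -153.3  217. ] [347.  175.7]
off [-137.7   17.4  127. ] [459.7 -63.9 127. ]
c1l [-108.4   17.4  136.5] [488.7 -68.5 136.5]
c1r [-108.4  -17.4  136.5] [ 483.2 -102.9  136.5]
one [-121.6  -17.4  133.2] [ 470.1 -100.9  133.2]
c2r [-69.  -17.4 137.7] [ 522.1 -109.1  137.7]
c2l [-69.   17.4 137.7] [527.6 -74.7 137.7]
two [-85.   17.4 138.8] [511.7 -72.1 138.8]
```

```bash
cat >> fit.py <<'E'
print('-----')
# plate size free (extra dx,dy half size), hinge height fixed
def f2(q):
    out=[]
    for c,px,M in obs:
        M=np.array(M,float)
        if M[2]<100: M[0]+=np.sign(M[0]+85)*q[3]; M[1]+=np.sign(M[1])*q[4]
        out.append(proj(c,mix(q[:3],M))[0]-px)
    return np.concatenate(out)
r=least_squares(f2,[590,-100,-.15,0,0]);p=r.x[:3];print(r.x,f2(r.x).reshape(-1,2).round(1).tolist()); np.save('pose.npy',p)
def ov(c,name,off,sc,out):
    im=cv2.resize(cv2.imread(name)[off[1]:off[1]+off[3],off[0]:off[0]+off[2]],None,fx=sc,fy=sc,interpolation=cv2.INTER_CUBIC)
    def poly(M,col):
        q=((proj(c,mix(p,M))-off[:2]+.5)*sc-.5); cv2.polylines(im,[np.round(q).astype(int)],True,col,1)
    R=lambda cx,cy,hx,hy,z:[(cx-hx,cy-hy,z),(cx+hx,cy-hy,z),(cx+hx,cy+hy,z),(cx-hx,cy+hy,z)]
    C=lambda cx,cy,rr,z:[(cx+rr*np.cos(a),cy+rr*np.sin(a),z) for a in np.linspace(0,6.28,40)]
    poly(R(-85,0,52,30,95.5),(0,0,255)); poly(R(0,0,155,105,91),(0,255,0)); poly(R(0,0,155,105,0),(0,200,200)); poly(C(65,0,76,173),(255,0,0)); poly(C(130,80,10,190),(255,0,255))
    poly(R(-85,11,52,.1,95.5),(255,255,0));poly(R(-85,-11,52,.1,95.5),(255,255,0))
    for x in (-15,10,35): poly([(-85+x,-11,95.5),(-85+x,11,95.5)],(0,255,255))
    cv2.imwrite(out,im)
ov(T,'pics/top0.png',(210,100,200,200),3,'pics/topov.png'); ov(S,'pics/scene0.png',(205,120,230,170),3.4,'pics/sceneov.png')
E
python3 fit.py | sed -n '/-----/,$p'
```

```text
-----
[ 5.92488321e+02 -1.01675686e+02 -1.64284068e-01  4.92089545e+00
  3.70513575e+00] [[0.3, 0.0], [0.0, 0.2], [-0.3, -0.1], [0.0, -0.4], [0.3, -0.2], [0.6, -0.0], [-0.4, 0.1], [-0.5, -0.8], [0.3, 0.3]]
```

View pics/topov.png

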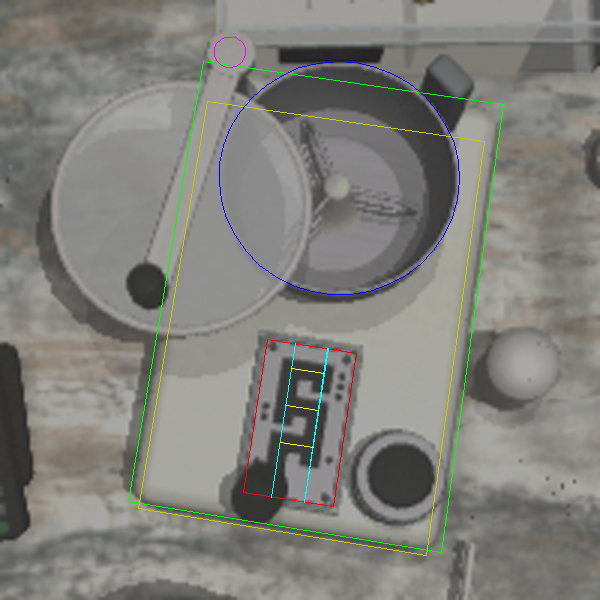

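View pics/sceneov.png

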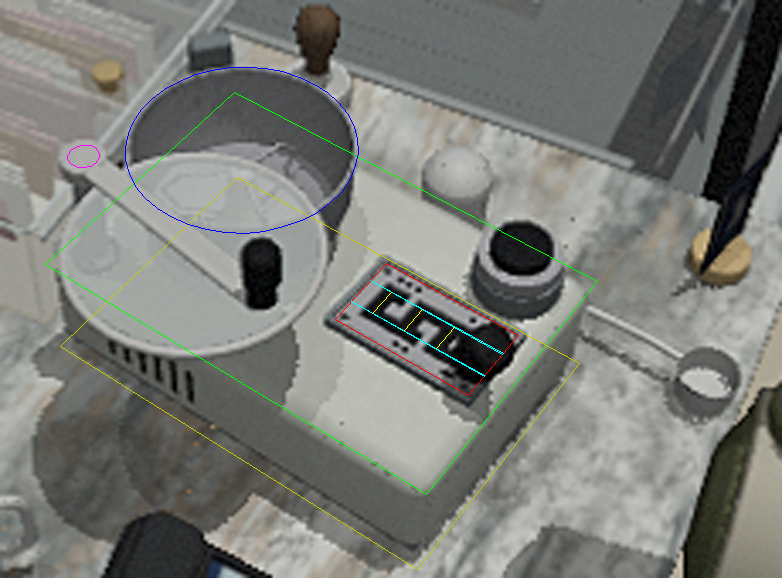

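Pose fit is consistent: mixer at about (592, -102), yaw -0.164; the lid knob reads 164 mm from the hinge, against 163 given. The lid is therefore about 1.02 rad open. I'll go above the lid knob and check it with the wrist camera.

Request:
{"name": "send_rows", "arguments": {"targets": [{"xyz":[34,-21,-3]},{"xyz":[34,-21,-3]},{"xyz":[34,-21,-3]},{"xyz":[34,-21,-3]},{"xyz":[34,-21,-3]},{"xyz":[34,-21,-3]},{"xyz":[34,-21,-3]},{"xyz":[34,-21,-3]},{"xyz":[34,-21,-3]},{"xyz":[34,-21,-3]},{"xyz":[34,-21,-3]},{"xyz":[34,-21,-3]},{"xyz":[34,-21,-3]},{"xyz":[34,-21,-3]},{"xyz":[34,-21,-3]},{"xyz":[34,-21,-3],"jaw":60}]}}

```text
invalid input
```

Request:
{"name": "send_rows", "arguments": {"targets": [{"xyz":[34,-21,-3],"delta_rot":[0,0,0],"jaw":60},{"xyz":[34,-21,-3],"delta_rot":[0,0,0],"jaw":60},{"xyz":[34,-21,-3],"delta_rot":[0,0,0],"jaw":60},{"xyz":[34,-21,-3],"delta_rot":[0,0,0],"jaw":60},{"xyz":[34,-21,-3],"delta_rot":[0,0,0],"jaw":60},{"xyz":[34,-21,-3],"delta_rot":[0,0,0],"jaw":60},{"xyz":[34,-21,-3],"delta_rot":[0,0,0],"jaw":60},{"xyz":[34,-21,-3],"delta_rot":[0,0,0],"jaw":60},{"xyz":[34,-21,-3],"delta_rot":[0,0,0],"jaw":60},{"xyz":[34,-21,-3],"delta_rot":[0,0,0],"jaw":60},{"xyz":[34,-21,-3],"delta_rot":[0,0,0],"jaw":60},{"xyz":[34,-21,-3],"delta_rot":[0,0,0],"jaw":60},{"xyz":[34,-21,-3],"delta_rot":[0,0,0],"jaw":60},{"xyz":[34,-21,-3],"delta_rot":[0,0,0],"jaw":60},{"xyz":[34,-21,-3],"delta_rot":[0,0,0],"jaw":60},{"xyz":[34,-21,-3],"delta_rot":[0,0,0],"jaw":60}]}}

```text
time_s: 2.1
ee_pos: [576.5, 5.4, 286.5]
ee_rot: [[0.942, 0.335, -0.001], [0.335, -0.942, 0.0], [-0.001, -0.0, -1.0]]
force: [0.2, -0.4, 0.1]
grip_width: 59.8
```

Run:
```python
from station import r
import cv2,pickle
c=r.camera('wrist'); cv2.imwrite('pics/w1.png',c['frame'][:,:,::-1]); pickle.dump(c,open('w1.pkl','wb'))
import numpy as np
print(-np.array(c['R']).T@c['t'],c['k1'],c['fx'],r.get_obs()['ee_pos'])
```

```text
[649.01019769  31.34779948 432.39846872] -0.051949069347090975 334.3157127512627 [578.18176258   8.58611075 286.33651753]
```

View pics/w1.png

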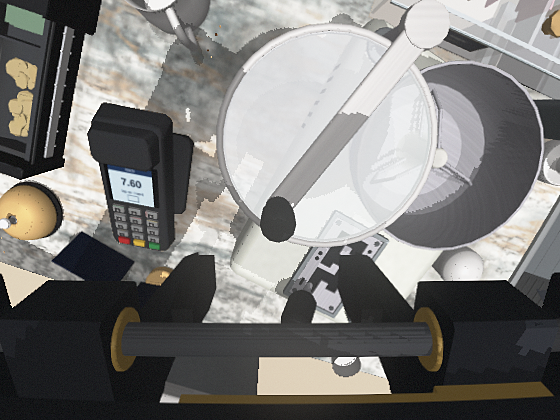

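Run:
```python
import cv2
a=cv2.imread('pics/w1.png')[170:340,230:430]; cv2.imwrite('pics/w1z.png',cv2.resize(a,None,fx=3.5,fy=3.5,interpolation=cv2.INTER_CUBIC))
```

```text
(no output)
```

View pics/w1z.png

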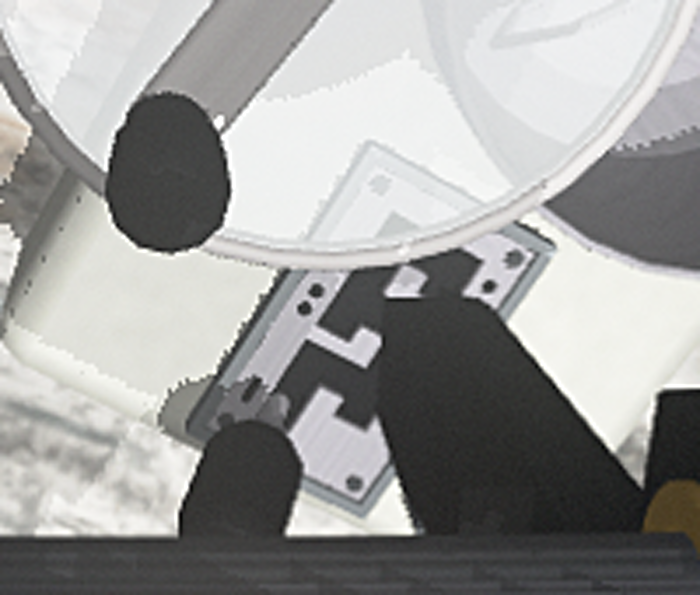

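```bash
cat > fit2.py <<'E'
from h import *
from scipy.optimize import least_squares
T=pickle.load(open('top0.pkl','rb'));S=pickle.load(open('scene0.pkl','rb'));W=pickle.load(open('w1.pkl','rb'))
t=lambda u,v:np.array([210+(u+.5)/3-.5,100+(v+.5)/3-.5]); s=lambda u,v:np.array([205+(u+.5)/3.4-.5,120+(v+.5)/3.4-.5]); w=lambda u,v:np.array([230+(u+.5)/3.5-.5,170+(v+.5)/3.5-.5])
pose=np.load('pose.npy')
print('lidknob',atz(W,w(169,190),232))
Z=93.
obs=[(T,t(262,331),(-33,30,Z)),(T,t(362,346),(-33,-30,Z)),(T,t(338,515),(-137,-30,Z)),
(S,s(325,320),(-33,30,Z)),(S,s(382,257),(-33,-30,Z)),(S,s(525,335),(-137,-30,Z)),(S,s(473,402),(-137,30,Z)),
(T,t(231,54),(130,80,190)),(S,s(82,155),(130,80,190)),(W,np.array([427,25.]),(130,80,190)),
(W,w(365,517),(-137,-30,Z)),(W,w(555,245),(-33,-30,Z)),(W,w(368,140),(-33,30,Z))]
def f2(q,sel=None):
    out=[]
    for c,px,M in obs:
        if sel is not None and c is not sel: continue
        M=np.array(M,float)
        if M[2]<100: M[0]+=np.sign(M[0]+85)*q[3]; M[1]+=np.sign(M[1])*q[4]
        out.append(proj(c,mix(q[:3],M))[0]-px)
    return np.concatenate(out)
for sel in (None,T,S,W):
    r=least_squares(f2,[590,-100,-.15,4,4],args=(sel,)); print(r.x.round(3),f2(r.x,sel).reshape(-1,2).round(1).tolist())
    p=r.x[:3]; print('  pivot',mix(p,(-85,0,95))[0].round(1),'hinge',mix(p,(130,80,0))[0].round(1),'shut',mix(p,(27,-47,0))[0].round(1))
    if sel is None: np.save('pose.npy',p)
E
python3 fit2.py
```

```text
lidknob [581.13383579   6.24960458 232.        ]
[ 5.91370e+02 -1.02338e+02 -1.64000e-01  5.00600e+00  4.54400e+00] [[0.2, 0.7], [0.7, 0.9], [0.4, 0.6], [0.4, 0.5], [1.0, 0.3], [1.3, 0.4], [-0.0, 1.0], [-0.2, -0.2], [0.9, 0.3], [-0.0, -1.4], [-0.4, -0.6], [0.3, -0.5], [0.7, 0.5]]
  pivot [507.5 -88.5  95. ] hinge [732.7 -44.6   0. ] shut [ 610.3 -153.1    0. ]
[ 5.92279e+02 -1.01885e+02 -1.65000e-01  5.32600e+00  4.12300e+00] [[0.2, 0.1], [0.3, 0.3], [-0.1, 0.3], [-0.4, -0.7]]
  pivot [508.4 -87.9  95. ] hinge [733.6 -44.3   0. ] shut [ 611.2 -152.7    0. ]
[ 5.93483e+02 -1.02589e+02 -1.58000e-01  4.89000e+00  3.31300e+00] [[0.0, -0.2], [-0.1, 0.1], [0.3, -0.0], [-0.3, -0.0], [0.1, 0.2]]
  pivot [509.5 -89.2  95. ] hinge [734.4 -44.    0. ] shut [ 612.8 -153.2    0. ]
[ 5.90686e+02 -1.02318e+02 -1.66000e-01  5.20700e+00  5.23700e+00] [[-0.0, -0.4], [-0.4, 0.1], [0.5, 0.2], [-0.0, 0.5]]
  pivot [506.9 -88.3  95. ] hinge [732.1 -44.9   0. ] shut [ 609.6 -153.1    0. ]
```

The wrist view shows the lid knob top at about (278,224), which is world (579,5). The three cameras agree on the mixer pose within 2 mm. Next I descend onto the knob and close lightly.

Request:
{"name": "send_rows", "arguments": {"targets": [{"xyz":[0,3,20],"delta_rot":[0,0,0],"jaw":46},{"xyz":[0,0,22],"delta_rot":[0,0,0],"jaw":46},{"xyz":[0,0,22],"delta_rot":[0,0,0],"jaw":46},{"xyz":[0,0,20],"delta_rot":[0,0,0],"jaw":46},{"xyz":[0,0,0],"delta_rot":[0,0,0],"jaw":18},{"xyz":[0,0,0],"delta_rot":[0,0,0],"jaw":18},{"xyz":[0,0,0],"delta_rot":[0,0,0],"jaw":18},{"xyz":[0,0,0],"delta_rot":[0,0,0],"jaw":18}], "newtons": 8}}

```text
time_s: 3.15
ee_pos: [577.0, 1.5, 203.5]
ee_rot: [[0.942, 0.335, 0.001], [0.335, -0.942, -0.0], [0.001, 0.0, -1.0]]
force: [-2.3, 0.2, 3.4]
grip_width: 23.2
```

Run:
```python
from station import r
import numpy as np
o=r.get_obs(); print(o['time_s'],o['ee_pos'],o['force'],o['grip_width'])
R=np.array(o['ee_rot']); h=np.array([733,-44.6]); p=np.array([577,1.5])
a0=np.arctan2(*(p-h)[::-1])%(2*np.pi); rad=np.hypot(*(p-h)); a1=np.deg2rad(221.6); print(np.rad2deg(a0),rad)
n=17; cum=np.zeros(2)
for k in range(1,n+2):
    a=a0+(a1-a0)*k/n; q=h+rad*np.array([np.cos(a),np.sin(a)])
    d=R[:2,:2].T@(q-p); st=np.round(d-cum,0); cum+=st; print(k,st,q.round(1))
```

```text
3.15 [577.00954443   1.45941702 203.54404258] [-2.32384189  0.24313675  3.43349942] 23.21921411743977
163.5369143866009 162.6690197917231
1 [-5.  8.] [574.5  -7.9]
2 [-5.  8.] [572.6 -17.4]
3 [-5.  9.] [571.3 -27. ]
4 [-4.  9.] [570.5 -36.7]
5 [-3.  9.] [570.3 -46.3]
6 [-3.  9.] [570.7 -56. ]
7 [-3. 10.] [571.7 -65.7]
8 [-1.  9.] [573.2 -75.3]
9 [-1. 10.] [575.4 -84.7]
10 [-1.  9.] [578. -94.]
11 [-0. 10.] [ 581.2 -103.2]
12 [ 0. 10.] [ 585.  -112.1]
13 [2. 9.] [ 589.3 -120.8]
14 [ 1. 10.] [ 594.1 -129.2]
15 [3. 9.] [ 599.4 -137.4]
16 [ 2. 10.] [ 605.1 -145.2]
17 [4. 9.] [ 611.4 -152.6]
18 [4. 9.] [ 618.  -159.7]
```

Request:
{"name": "send_rows", "arguments": {"targets": [{"xyz":[-5,8,0],"delta_rot":[0,0,0],"jaw":18},{"xyz":[-5,8,0],"delta_rot":[0,0,0],"jaw":18},{"xyz":[-5,9,0],"delta_rot":[0,0,0],"jaw":18},{"xyz":[-4,9,0],"delta_rot":[0,0,0],"jaw":18},{"xyz":[-3,9,0],"delta_rot":[0,0,0],"jaw":18},{"xyz":[-3,9,0],"delta_rot":[0,0,0],"jaw":18},{"xyz":[-3,10,0],"delta_rot":[0,0,0],"jaw":18},{"xyz":[-1,9,0],"delta_rot":[0,0,0],"jaw":18},{"xyz":[-1,10,0],"delta_rot":[0,0,0],"jaw":18}]}}

```text
time_s: 4.28
ee_pos: [575.9, -85.6, 202.5]
ee_rot: [[0.942, 0.335, -0.0], [0.335, -0.942, 0.0], [-0.0, -0.0, -1.0]]
force: [-1.4, -0.0, 1.2]
grip_width: 23.4
```

Request:
{"name": "send_rows", "arguments": {"targets": [{"xyz":[-1,9,0],"delta_rot":[0,0,0],"jaw":18},{"xyz":[0,10,0],"delta_rot":[0,0,0],"jaw":18},{"xyz":[0,10,0],"delta_rot":[0,0,0],"jaw":18},{"xyz":[2,9,0],"delta_rot":[0,0,0],"jaw":18},{"xyz":[1,10,0],"delta_rot":[0,0,0],"jaw":18},{"xyz":[3,9,0],"delta_rot":[0,0,0],"jaw":18},{"xyz":[2,9,0],"delta_rot":[0,0,0],"jaw":18}]}}

```text
time_s: 5.15
ee_pos: [605.0, -145.1, 202.7]
ee_rot: [[0.942, 0.335, 0.001], [0.335, -0.942, 0.0], [0.001, -0.0, -1.0]]
force: [1.2, 1.1, -1.1]
grip_width: 23.3
```

Request:
{"name": "send_rows", "arguments": {"targets": [{"xyz":[2,4,0],"delta_rot":[0,0,0],"jaw":18},{"xyz":[2,4,0],"delta_rot":[0,0,0],"jaw":18},{"xyz":[0,0,0],"delta_rot":[0,0,0],"jaw":18}]}}

```text
time_s: 5.52
ee_pos: [610.9, -151.5, 202.7]
ee_rot: [[0.942, 0.335, -0.0], [0.335, -0.942, -0.001], [-0.001, 0.0, -1.0]]
force: [-4.1, -3.3, -0.7]
grip_width: 23.3
```

Request:
{"name": "send_rows", "arguments": {"targets": [{"xyz":[1,2,0],"delta_rot":[0,0,0],"jaw":18},{"xyz":[0,0,0],"delta_rot":[0,0,0],"jaw":18}]}}

```text
time_s: 5.78
ee_pos: [611.7, -152.3, 202.6]
ee_rot: [[0.942, 0.335, -0.002], [0.335, -0.942, 0.0], [-0.002, -0.001, -1.0]]
force: [-8.1, -0.8, 1.4]
grip_width: 23.3
```

Request:
{"name": "send_rows", "arguments": {"targets": [{"xyz":[0,2,0],"delta_rot":[0,0,0],"jaw":18},{"xyz":[0,0,0],"delta_rot":[0,0,0],"jaw":18},{"xyz":[0,0,0],"delta_rot":[0,0,0],"jaw":18}]}}

```text
time_s: 6.15
ee_pos: [611.8, -152.4, 202.5]
ee_rot: [[0.942, 0.336, -0.005], [0.336, -0.942, 0.004], [-0.003, -0.005, -1.0]]
force: [-12.6, 6.2, 3.2]
grip_width: 23.4
```

The TCP stalled against a 13 N tangential reaction at (612,-152), the predicted shut position. The lid is on its stop. I'll release, rise, turn the jaws to the mixer's y axis and go above the lever knob.

Request:
{"name": "send_rows", "arguments": {"targets": [{"xyz":[0,0,0],"delta_rot":[0,0,0],"jaw":50},{"xyz":[0,0,0],"delta_rot":[0,0,0],"jaw":50},{"xyz":[0,0,-20],"delta_rot":[0,0,0],"jaw":56},{"xyz":[0,0,-22],"delta_rot":[0,0,0],"jaw":56},{"xyz":[0,0,-10],"delta_rot":[0,0,0.169],"jaw":56},{"xyz":[0,0,0],"delta_rot":[0,0,0.169],"jaw":56},{"xyz":[0,0,0],"delta_rot":[0,0,0.169],"jaw":56},{"xyz":[-33,-13,0],"delta_rot":[0,0,0],"jaw":56},{"xyz":[-33,-13,0],"delta_rot":[0,0,0],"jaw":56},{"xyz":[-33,-13,0],"delta_rot":[0,0,0],"jaw":56},{"xyz":[-33,-13,0],"delta_rot":[0,0,0],"jaw":56},{"xyz":[-33,-13,0],"delta_rot":[0,0,0],"jaw":56},{"xyz":[0,0,0],"delta_rot":[0,0,0],"jaw":56},{"xyz":[0,0,0],"delta_rot":[0,0,0],"jaw":56}]}}

```text
time_s: 7.9
ee_pos: [461.9, -63.5, 255.0]
ee_rot: [[0.986, -0.165, 0.001], [-0.165, -0.986, -0.0], [0.001, 0.0, -1.0]]
force: [-0.8, 0.1, 0.5]
grip_width: 56.2
```

```bash
cat > snap.py <<'E'
import sys,cv2,pickle
from station import r
for n in sys.argv[2:]:
    c=r.camera(n); k=n+sys.argv[1]; cv2.imwrite(f'pics/{k}.png',c['frame'][:,:,::-1]); pickle.dump(c,open(k+'.pkl','wb'))
o=r.get_obs(); print(o['time_s'],o['ee_pos'],o['force'])
E
python3 snap.py 2 wrist top; python3 -c "
import cv2
a=cv2.imread('pics/top2.png')[100:300,210:410]; cv2.imwrite('pics/top2z.png',cv2.resize(a,None,fx=3,fy=3,interpolation=cv2.INTER_CUBIC))"
```

```text
8.0 [461.85138513 -63.62204127 254.65518747] [0.00585509 0.33567977 1.02580917]
```

View pics/wrist2.png

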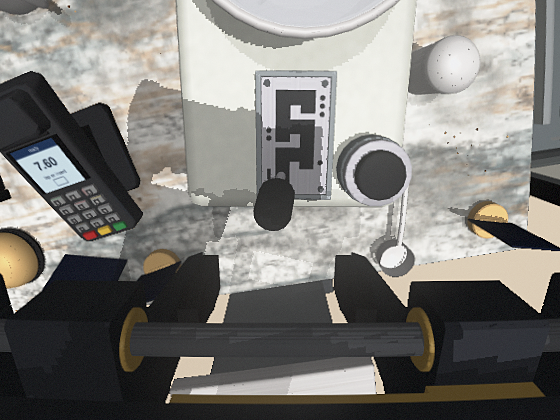

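View pics/top2z.png

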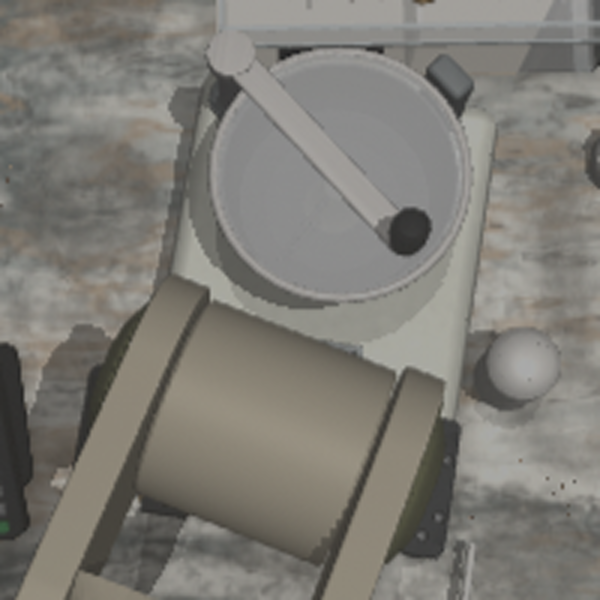

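Run:
```python
import cv2
a=cv2.imread('pics/wrist2.png')[60:240,230:420]; cv2.imwrite('pics/w2z.png',cv2.resize(a,None,fx=3.3,fy=3.3,interpolation=cv2.INTER_CUBIC))
```

```text
(no output)
```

View pics/w2z.png

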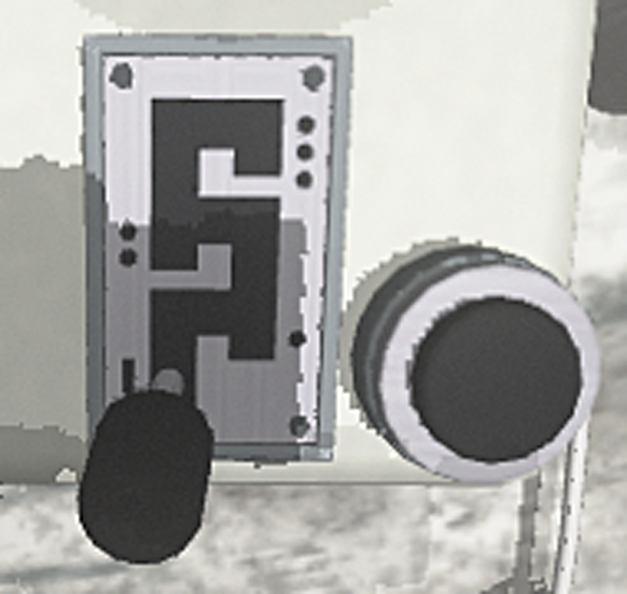

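```bash
cat > fit3.py <<'E'
from h import *
from scipy.optimize import least_squares
W=pickle.load(open('wrist2.pkl','rb'))
w=lambda u,v:np.array([230+(u+.5)/3.3-.5,60+(v+.5)/3.3-.5])
z=95.5
obs=[(w(151,99),(-43.5,17.5,z)),(w(283,99),(-43.5,-17.5,z)),(w(196,335),(-106.5,4.5,z)),(w(104,55),(-33,30,z)),(w(330,58),(-33,-30,z)),(w(316,443),(-137,-30,z))]
f=lambda p:np.concatenate([proj(W,mix(p,M))[0]-q for q,M in obs])
r=least_squares(f,[590,-100,-.16]);p=r.x;print(p,f(p).reshape(-1,2).round(1).tolist(),'pivot',mix(p,(-85,0,95))[0])
print('button',atz(W,w(497,380),134),'collar r', )
print('knobtop',atz(W,w(142,501),147))
q=atz(W,w(142,501),147); c,s=np.cos(p[2]),np.sin(p[2]); d=q[:2]-p[:2]; print('mixer',c*d[0]+s*d[1],-s*d[0]+c*d[1])
d=atz(W,w(497,380),134)[:2]-p[:2]; print('btn mixer',c*d[0]+s*d[1],-s*d[0]+c*d[1])
print('collar L/R',atz(W,w(383,370),134),atz(W,w(601,375),134))
E
python3 fit3.py
```

```text
[ 5.91448161e+02 -1.01841547e+02 -1.67891789e-01] [[-0.3, -0.3], [0.1, -0.1], [0.1, 0.5], [-0.6, 0.2], [0.8, -0.3], [-0.2, 0.1]] pivot [507.64332505 -87.63769353  95.        ]
button [ 470.92199971 -150.85008594  134.        ] collar r
knobtop [458.42633026 -59.96458883 147.        ]
mixer -138.1492576020044 19.05963578430499
btn mixer -110.64194257482477 -68.45986466793549
collar L/R [ 477.96570369 -123.17241393  134.        ] [ 468.01670491 -176.64958668  134.        ]
```

The picture confirms the lid is over the bowl. The gate landmarks fit within 0.8 px, giving pivot (507.7,-87.9) and yaw -0.167. The lever knob top is at (458,-60) and the button at (471,-151). Now I descend and grip the lever knob with the jaws left and right, keeping the tips above the button collar.

Request:
{"name": "send_rows", "arguments": {"targets": [{"xyz":[-4,-2,24],"delta_rot":[0,0,0],"jaw":56},{"xyz":[0,0,25],"delta_rot":[0,0,0],"jaw":56},{"xyz":[0,0,25],"delta_rot":[0,0,0],"jaw":54},{"xyz":[0,0,25],"delta_rot":[0,0,0],"jaw":52},{"xyz":[0,0,25],"delta_rot":[0,0,0],"jaw":50},{"xyz":[0,0,0],"delta_rot":[0,0,0],"jaw":26},{"xyz":[0,0,0],"delta_rot":[0,0,0],"jaw":26},{"xyz":[0,0,0],"delta_rot":[0,0,0],"jaw":26},{"xyz":[0,0,0],"delta_rot":[0,0,0],"jaw":26}], "newtons": 14}}

```text
time_s: 9.12
ee_pos: [457.9, -60.7, 131.3]
ee_rot: [[0.986, -0.164, 0.001], [-0.164, -0.986, -0.001], [0.001, 0.0, -1.0]]
force: [0.5, -0.4, -0.1]
grip_width: 31.2
```

Request:
{"name": "send_rows", "arguments": {"targets": [{"xyz":[5,0,-2.2],"delta_rot":[0,0,0],"jaw":26},{"xyz":[5,0,-2],"delta_rot":[0,0,0],"jaw":26},{"xyz":[5,0,-1.7],"delta_rot":[0,0,0],"jaw":26},{"xyz":[5,0,-1.5],"delta_rot":[0,0,0],"jaw":26},{"xyz":[5,0,-1.2],"delta_rot":[0,0,0],"jaw":26},{"xyz":[4.3,0,-0.9],"delta_rot":[0,0,0],"jaw":26},{"xyz":[0,0,0],"delta_rot":[0,0,0],"jaw":26}]}}

```text
time_s: 10.0
ee_pos: [487.1, -65.5, 140.6]
ee_rot: [[0.986, -0.165, 0.001], [-0.165, -0.986, -0.0], [0.001, 0.0, -1.0]]
force: [-4.2, 0.3, 6.2]
grip_width: 31.4
```

Request:
{"name": "send_rows", "arguments": {"targets": [{"xyz":[0.4,6,-0.6],"delta_rot":[0,0,0],"jaw":26},{"xyz":[0,6,-0.4],"delta_rot":[0,0,0],"jaw":26},{"xyz":[0,0,0],"delta_rot":[0,0,0],"jaw":26}]}}

```text
time_s: 10.38
ee_pos: [485.0, -77.4, 141.3]
ee_rot: [[0.986, -0.165, 0.0], [-0.165, -0.986, 0.0], [0.0, -0.0, -1.0]]
force: [-3.3, 2.1, 3.8]
grip_width: 30.6
```

Request:
{"name": "send_rows", "arguments": {"targets": [{"xyz":[0,6,-0.1],"delta_rot":[0,0,0],"jaw":26},{"xyz":[0,6,0.1],"delta_rot":[0,0,0],"jaw":26},{"xyz":[0,6,0.2],"delta_rot":[0,0,0],"jaw":26},{"xyz":[0,6,0.3],"delta_rot":[0,0,0],"jaw":26},{"xyz":[0,0,0],"delta_rot":[0,0,0],"jaw":26}]}}

```text
time_s: 11.0
ee_pos: [480.9, -101.7, 140.9]
ee_rot: [[0.986, -0.165, 0.0], [-0.165, -0.986, -0.0], [0.0, 0.0, -1.0]]
force: [-4.3, 3.5, 4.9]
grip_width: 31.2
```

Request:
{"name": "send_rows", "arguments": {"targets": [{"xyz":[5,0,-0.9],"delta_rot":[0,0,0],"jaw":26},{"xyz":[5,0,-0.7],"delta_rot":[0,0,0],"jaw":26},{"xyz":[5,0,-0.5],"delta_rot":[0,0,0],"jaw":26},{"xyz":[5,0,-0.3],"delta_rot":[0,0,0],"jaw":26},{"xyz":[5,0,0],"delta_rot":[0,0,0],"jaw":26},{"xyz":[5,0,0.2],"delta_rot":[0,0,0],"jaw":26},{"xyz":[5,0,0.4],"delta_rot":[0,0,0],"jaw":26},{"xyz":[5,0,0.6],"delta_rot":[0,0,0],"jaw":26},{"xyz":[0,0,0],"delta_rot":[0,0,0],"jaw":26}]}}

```text
time_s: 12.12
ee_pos: [521.2, -108.6, 142.9]
ee_rot: [[0.986, -0.164, 0.002], [-0.164, -0.986, -0.002], [0.003, 0.002, -1.0]]
force: [-2.3, 0.4, 8.7]
grip_width: 31.6
```

```bash
python3 snap.py 3 wrist scene; python3 -c "
import cv2
a=cv2.imread('pics/scene3.png')[120:290,205:435]; cv2.imwrite('pics/scene3z.png',cv2.resize(a,None,fx=3.4,fy=3.4,interpolation=cv2.INTER_CUBIC))"
```

```text
12.225 [ 521.06337277 -108.6203994   142.87198614] [-3.15232168  0.79590625  8.24480396]
```

View pics/wrist3.png

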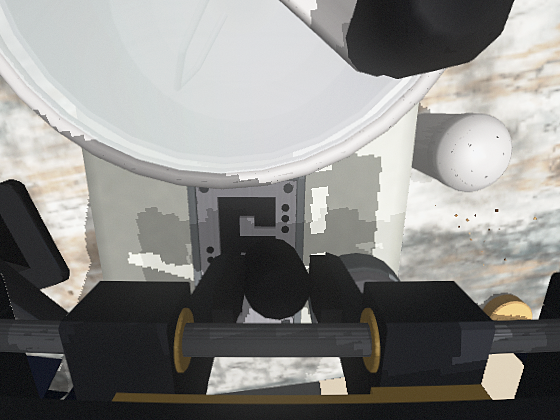

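View pics/scene3z.png

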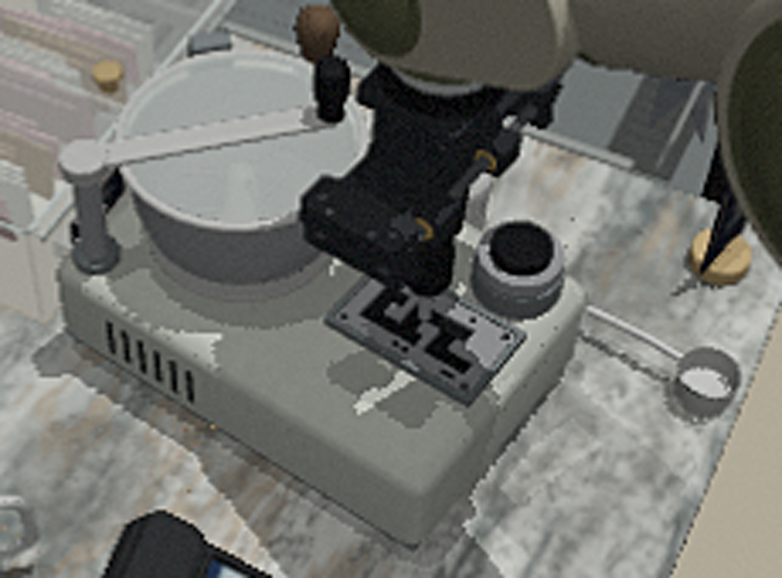

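Run:
```python
from h import *
from math import *
W=pickle.load(open('wrist3.pkl','rb'))
for z in (158,160):
  q=atz(W,(277,274),z); d=q[:2]-[507.7,-87.9]; c,s=cos(-.167),sin(-.167); print(q,c*d[0]+s*d[1],-s*d[0]+c*d[1])
for x,y in ((16,-17.4),(16,17.4)):
  print(proj(W,[507.7+.986*x+.166*y,-87.9-.166*x+.986*y,160]))
```

```text
[ 527.53012272 -110.0094257   158.        ] 23.229379335162335 -18.505577743226453
[ 528.58618163 -110.17823612  160.        ] 24.298806714659538 -18.496496423184652
[[274.428507   290.91608395]]
[[195.28694552 290.55675218]]
```

Request:
{"name": "send_rows", "arguments": {"targets": [{"xyz":[-0.4,-6,-0.6],"delta_rot":[0,0,0],"jaw":26},{"xyz":[0,-6,-0.4],"delta_rot":[0,0,0],"jaw":26},{"xyz":[0,0,0],"delta_rot":[0,0,0],"jaw":26}]}}

```text
time_s: 12.6
ee_pos: [522.8, -96.7, 143.7]
ee_rot: [[0.986, -0.164, 0.003], [-0.164, -0.986, -0.003], [0.003, 0.002, -1.0]]
force: [-0.1, -0.5, 6.6]
grip_width: 30.7
```

Request:
{"name": "send_rows", "arguments": {"targets": [{"xyz":[0,-6,-0.1],"delta_rot":[0,0,0],"jaw":26},{"xyz":[0,-6,0.1],"delta_rot":[0,0,0],"jaw":26},{"xyz":[0,-6,0.2],"delta_rot":[0,0,0],"jaw":26},{"xyz":[0,-5.7,0.3],"delta_rot":[0,0,0],"jaw":26},{"xyz":[0,0,0],"delta_rot":[0,0,0],"jaw":26}]}}

```text
time_s: 13.22
ee_pos: [525.7, -71.7, 142.5]
ee_rot: [[0.986, -0.164, -0.001], [-0.164, -0.986, -0.0], [-0.001, 0.0, -1.0]]
force: [-3.2, -0.9, 6.6]
grip_width: 31.1
```

Request:
{"name": "send_rows", "arguments": {"targets": [{"xyz":[-5,0.5,-0.6],"delta_rot":[0,0,0],"jaw":26},{"xyz":[-5,0.5,-0.3],"delta_rot":[0,0,0],"jaw":26},{"xyz":[-5,0.5,-0.1],"delta_rot":[0,0,0],"jaw":26},{"xyz":[0,0,0],"delta_rot":[0,0,0],"jaw":26}]}}

```text
time_s: 13.72
ee_pos: [512.9, -71.0, 143.8]
ee_rot: [[0.986, -0.165, 0.007], [-0.165, -0.986, -0.0], [0.007, -0.001, -1.0]]
force: [12.0, 0.8, -2.0]
grip_width: 31.2
```

Pulling back met a firm stop (12 N) at about 2 mm from the computed home, in the left lane. I'll release, rise and verify by camera.

Request:
{"name": "send_rows", "arguments": {"targets": [{"xyz":[0.5,0,0],"delta_rot":[0,0,0],"jaw":52},{"xyz":[0,0,0],"delta_rot":[0,0,0],"jaw":52},{"xyz":[0,0,0],"delta_rot":[0,0,0],"jaw":52},{"xyz":[0,0,-25],"delta_rot":[0,0,0],"jaw":52},{"xyz":[0,0,-35],"delta_rot":[0,0,0],"jaw":52},{"xyz":[-20,0,-35],"delta_rot":[0,0,0],"jaw":52},{"xyz":[-30,0,0],"delta_rot":[0,0,0],"jaw":52},{"xyz":[0,0,0],"delta_rot":[0,0,0],"jaw":40},{"xyz":[0,0,0],"delta_rot":[0,0,0],"jaw":30}]}}

```text
time_s: 14.85
ee_pos: [462.4, -63.2, 238.3]
ee_rot: [[0.986, -0.165, -0.0], [-0.165, -0.986, 0.0], [-0.0, -0.0, -1.0]]
force: [-0.2, 0.8, -0.7]
grip_width: 34.0
```

```bash
python3 snap.py 4 wrist scene; python3 -c "
import cv2
a=cv2.imread('pics/wrist4.png')[40:260,200:460]; cv2.imwrite('pics/wrist4z.png',cv2.resize(a,None,fx=2.7,fy=2.7,interpolation=cv2.INTER_CUBIC))
a=cv2.imread('pics/scene4.png')[120:290,205:435]; cv2.imwrite('pics/scene4z.png',cv2.resize(a,None,fx=3.4,fy=3.4,interpolation=cv2.INTER_CUBIC))"
```

```text
14.95 [462.46967342 -63.21839251 238.04308356] [-0.78908617  0.4204179   0.28971577]
```

View pics/wrist4z.png

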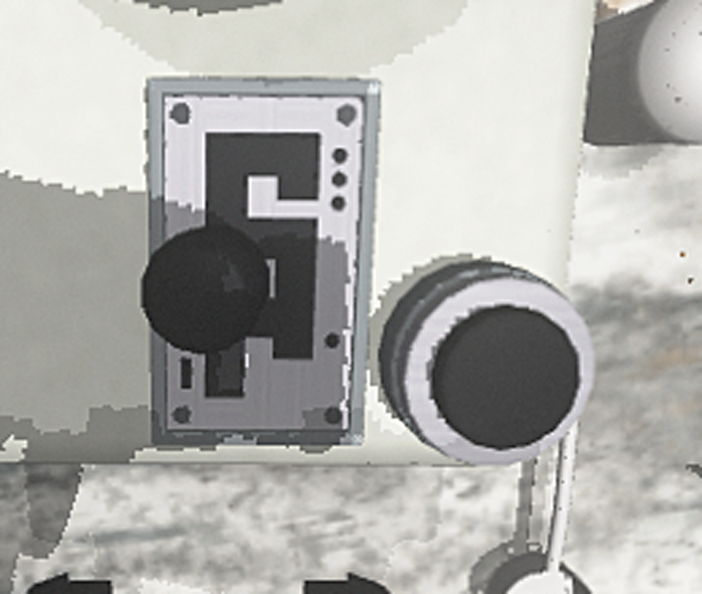

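View pics/scene4z.png

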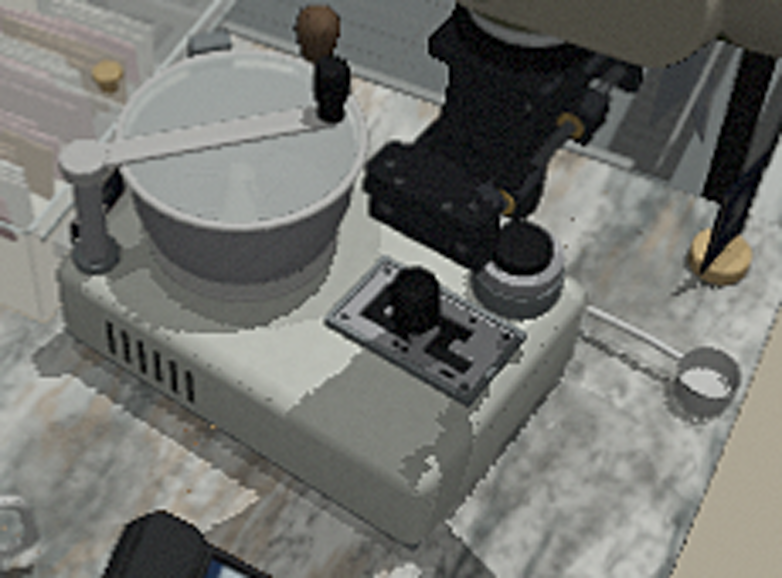

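```bash
python3 snap.py 5 top
python3 - <<'E'
from h import *
from math import *
W=pickle.load(open('wrist4.pkl','rb'));S=pickle.load(open('scene4.pkl','rb'))
w=lambda u,v:np.array([200+(u+.5)/2.7-.5,40+(v+.5)/2.7-.5])
s=lambda u,v:np.array([205+(u+.5)/3.4-.5,120+(v+.5)/3.4-.5])
c,sn=cos(-.167),sin(-.167)
q=atz(W,w(206,290),160); d=q[:2]-[507.7,-87.9]; print('knob',c*d[0]+sn*d[1],-sn*d[0]+c*d[1])
print('btn',atz(W,w(506,377),134))
p=(591.45,-101.8,-.167)
print('lidknob top scene pred',proj(S,mix(p,(27,-47,232))),'seen',s(331,65), 'world seen',atz(S,s(331,65),232),'pred',mix(p,(27,-47,232)))
# lid knob sensitivity per degree
h=np.array([130,80])
for dg in (2,4):
  a=radians(-dg); v=np.array([-103,-127]); v=np.array([cos(a)*v[0]-sin(a)*v[1],sin(a)*v[0]+cos(a)*v[1]])+h; print(dg,proj(S,mix(p,(*v,232))))
T=pickle.load(open('top5.pkl','rb')); print('top pred',proj(T,mix(p,(27,-47,232))))
a=cv2.imread('pics/top5.png')[100:300,210:410]; cv2.imwrite('pics/top5z.png',cv2.resize(a,None,fx=3,fy=3,interpolation=cv2.INTER_CUBIC))
E
```

```text
15.0 [462.41260675 -63.19637491 238.04656323] [ 0.10714084 -0.18321807  0.43458885]
knob 1.535220075916203 17.205779277127675
btn [ 471.14187849 -150.74139054  134.        ]
lidknob top scene pred [[302.98196668 138.15611092]] seen [302.         138.76470588] world seen [ 611.29076062 -149.9419113   232.        ] pred [[ 610.26180533 -152.63420089  232.        ]]
2 [[303.64831718 139.91311041]]
4 [[304.22841147 141.69657923]]
top pred [[347.43253746 174.8764141 ]]
```

View pics/top5z.png

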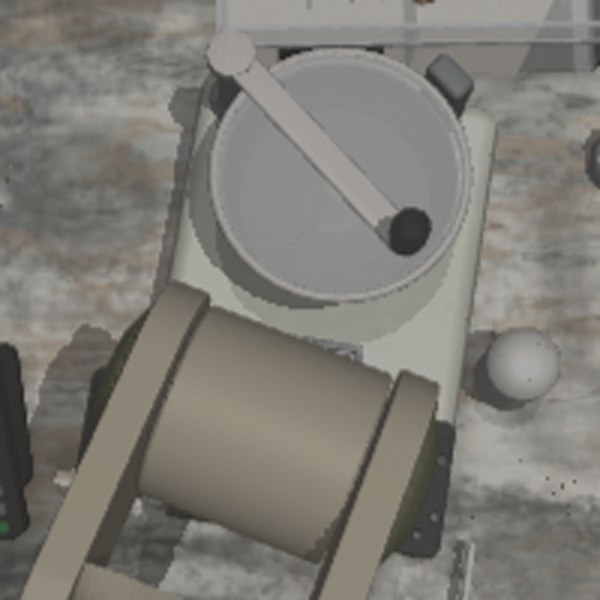

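The lever knob sits at mixer-relative (1.5, 17.2), against (0, 17.4) for two-dot home. The lid knob is within about 1 px of its predicted shut pixel in both cameras. Next I press the button at (471,-151).

Request:
{"name": "send_rows", "arguments": {"targets": [{"xyz":[7.6,28.3,0],"delta_rot":[0,0,0],"jaw":0},{"xyz":[7.6,28.3,0],"delta_rot":[0,0,0],"jaw":0},{"xyz":[7.6,28.4,0],"delta_rot":[0,0,0],"jaw":0},{"xyz":[0,0,25],"delta_rot":[0,0,0],"jaw":0},{"xyz":[0,0,25],"delta_rot":[0,0,0],"jaw":0},{"xyz":[0,0,25],"delta_rot":[0,0,0],"jaw":0},{"xyz":[0,0,18],"delta_rot":[0,0,0],"jaw":0},{"xyz":[0,0,0],"delta_rot":[0,0,0],"jaw":0}]}}

```text
time_s: 16.0
ee_pos: [470.2, -150.5, 144.2]
ee_rot: [[0.986, -0.164, -0.002], [-0.164, -0.986, 0.002], [-0.003, -0.001, -1.0]]
force: [0.7, -0.4, 0.6]
grip_width: 0.3
```

Request:
{"name": "send_rows", "arguments": {"targets": [{"xyz":[0.8,0,4],"delta_rot":[0,0,0],"jaw":0},{"xyz":[0,0,4],"delta_rot":[0,0,0],"jaw":0},{"xyz":[0,0,4],"delta_rot":[0,0,0],"jaw":0},{"xyz":[0,0,3],"delta_rot":[0,0,0],"jaw":0},{"xyz":[0,0,0],"delta_rot":[0,0,0],"jaw":0}]}}

```text
time_s: 16.62
ee_pos: [471.4, -150.9, 130.6]
ee_rot: [[0.986, -0.164, 0.0], [-0.164, -0.986, -0.0], [0.001, 0.0, -1.0]]
force: [0.6, -0.5, 3.8]
grip_width: 0.6
```

Request:
{"name": "send_rows", "arguments": {"targets": [{"xyz":[0,0,1.5],"delta_rot":[0,0,0],"jaw":0},{"xyz":[0,0,0],"delta_rot":[0,0,0],"jaw":0}]}}

```text
time_s: 16.88
ee_pos: [471.4, -150.9, 129.1]
ee_rot: [[0.986, -0.164, 0.001], [-0.164, -0.986, -0.0], [0.001, 0.0, -1.0]]
force: [-0.1, -0.4, 4.8]
grip_width: 0.4
```

Contact is as expected: 3.8 N, then 4.8 N. I'll go on to the bottom stop.

Request:
{"name": "send_rows", "arguments": {"targets": [{"xyz":[0,0,1],"delta_rot":[0,0,0],"jaw":0},{"xyz":[0,0,1],"delta_rot":[0,0,0],"jaw":0},{"xyz":[0,0,0],"delta_rot":[0,0,0],"jaw":0}]}}

```text
time_s: 17.25
ee_pos: [471.5, -150.9, 128.2]
ee_rot: [[0.986, -0.164, 0.001], [-0.164, -0.986, -0.001], [0.001, 0.001, -1.0]]
force: [-3.4, 1.8, 16.6]
grip_width: 0.4
```

The button is bottomed: 16.6 N at z 128.2, with the TCP stalled. Releasing straight up.

Request:
{"name": "send_rows", "arguments": {"targets": [{"xyz":[0,0,0],"delta_rot":[0,0,0],"jaw":0},{"xyz":[0,0,-5],"delta_rot":[0,0,0],"jaw":0},{"xyz":[0,0,-10],"delta_rot":[0,0,0],"jaw":0},{"xyz":[0,0,-25],"delta_rot":[0,0,0],"jaw":0},{"xyz":[0,0,-30],"delta_rot":[0,0,0],"jaw":0},{"xyz":[0,0,-30],"delta_rot":[0,0,0],"jaw":0},{"xyz":[-25,-10,-20],"delta_rot":[0,0,0],"jaw":0},{"xyz":[-25,-10,0],"delta_rot":[0,0,0],"jaw":0},{"xyz":[-25,-10,0],"delta_rot":[0,0,0],"jaw":0},{"xyz":[0,0,0],"delta_rot":[0,0,0],"jaw":0},{"xyz":[0,0,0],"delta_rot":[0,0,0],"jaw":0}]}}

```text
time_s: 18.62
ee_pos: [402.7, -109.3, 247.0]
ee_rot: [[0.986, -0.165, 0.0], [-0.165, -0.986, -0.0], [0.0, 0.0, -1.0]]
force: [0.1, 0.1, -0.2]
grip_width: 0.7
```

```bash
python3 snap.py 6 wrist top scene; python3 -c "
import cv2
a=cv2.imread('pics/scene6.png')[120:290,205:435]; cv2.imwrite('pics/scene6z.png',cv2.resize(a,None,fx=3.4,fy=3.4,interpolation=cv2.INTER_CUBIC))"
```

```text
18.775 [ 402.67390946 -109.24917636  246.73850901] [ 0.7291669  -0.07540265  0.15645885]
```

View pics/wrist6.png

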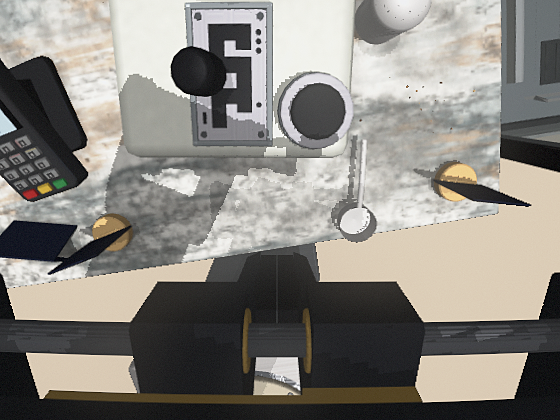

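View pics/scene6z.png

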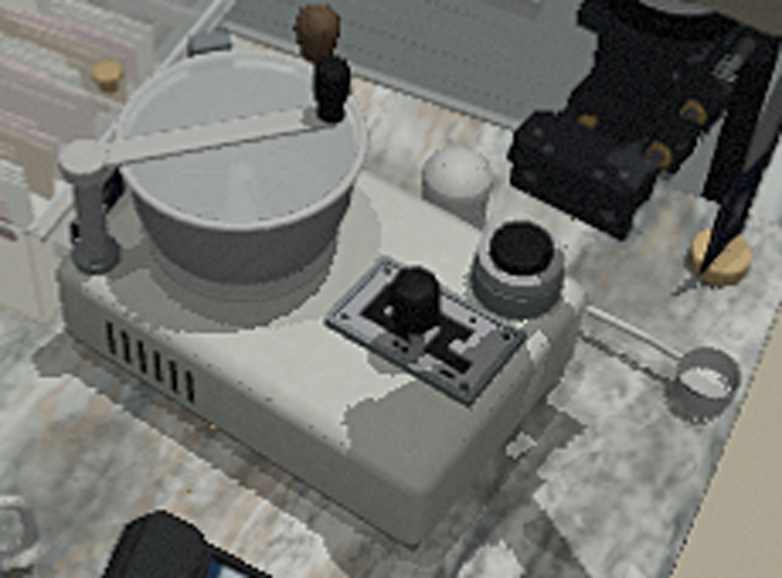

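View pics/top6.png

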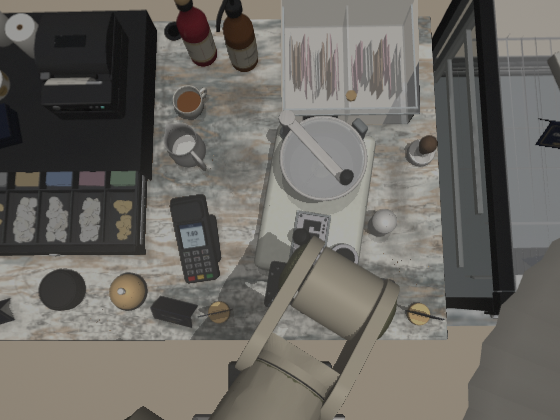

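The lid knob is at (347,177) in the top view, shut. The lever is in the two-dot slot and the button is back up. The jug at (187,146) and the shaker at (383,222) have not moved, and the robot is clear.

```bash
python3 -c "
from station import r
print(r.close_job())"
```

```text
the job is handed in; nothing more can be done
None
```

The job is done and handed in at about 18.8 s of the 54 s allowed.

- **Lid:** I swung it shut by its knob until it met the stop with about 13 N. The top and scene pictures put the knob within about 1 px of its predicted shut position.
- **Lever:** I took it from off, across the first crossing, up the right lane, across the second crossing and back into the two-dot pocket, where it met a firm stop. After release, the wrist picture put the knob about 1.5 mm from the computed two-dot home, which is within measuring error. It never went near the third crossing.
- **Button:** With the lid shut and the lever home, I pressed it to the bottom. The tool stalled at z 128.2 mm with 16.6 N, then I let go. The last picture shows the button back up.
- **Rest of the scene:** In the last pictures the lid and lever had not moved, the milk jug and cocoa shaker stood where they started, and the robot was touching nothing.

No check failed. One early reading of the arm's position was about 7 mm off because the arm was still settling. The gripped opening (23 mm on a 24 mm knob) showed it did no harm.

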